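# Grease the boot scraper's lever pivot

## Robot

A 6-joint arm with a two-finger parallel gripper is mounted at the origin on the work surface. World frame = base frame: x ahead of the robot, y to its left, z up, the work surface at z = 0. Lengths are in m, angles in rad, forces in N, time in s.
With the tool pointing down it reaches from about 0.3 to 0.875 m from the base axis. Payload 6.4 kg.
Tool frame: the origin (TCP) lies midway between the tips of the shut fingers; the grasp point (between the pads) lies arm.hold_point_z behind it (arm.hold_point_z is the distance from the TCP to the grasp point, in m); z points along the fingers, y is the line along which they close (so a half turn about z gives the same grasp; the last joint's range is limited). The gripper opens to 88 mm and grips with 3 to 60 N. Pads are 18 mm wide; open, the fingers measure 123 mm over their backs; the gripper's body (75 mm by 187 mm) begins 45 mm behind the grasp point.
Start: joints at [-1.493, 0.181, 1.607, -0, 1.354, -0.206], TCP at [0.161, -0.552, 0.239] pointing down, gripper open.
Joint ranges: [-2.99, 2.99], [-0.89, 2.07], [0.3, 2.58], [-1.14, 4.28], [0, 2.63], [-3.12, 3.12]. Speed limits (rad/s): [2.57, 2.57, 3.01, 3.14, 3.14, 3.14].

## Interface

Orientations are given as a unit quaternion [x, y, z, w].
In Python, from station import arm, vision gives the robot as it stands.
- The arm moves only by the shell command python3 -m handwheel 'ROWS' [FORCE]. ROWS is JSON, a list of rows, each a list of 3 entries, a list of its own where there are three numbers: the turn, a rotation vector about the world's x, y, z in degrees, then the shift along the world's x, y, z in m, then the closure, from 0 (fully open) to 1 (shut). A call has 1 to 8 rows; each row shifts and turns the commanded pose from where the row before left it; what a row does not reach is not made up. A row lasts 1/10 s, in which the tool goes at most 50 mm and 8.59 degrees, less where a joint would pass 70% of its speed; a pose out of reach is approached as far as the arm can. A call with a gripper value outside its range is refused whole. The fingers move at their own pace and stop on an object; FORCE is the grip in N (left out, the last holds). Time passes only in rows, so rows that do not move let the fingers close. It gives the time, the measured TCP pose, the force, the opening and the grip force at its end, in the units of the state.
- arm.get_state(): the state, without advancing time (a new reading comes with each control period).
- vision.get_image(name): name is "side" or "top"; returns (picture, depth): 400x640x3 uint8, blue, green, red; 400x640 float32, m along the optical axis (not along the pixel's ray), 0 where there is no reading.
- vision.camera_model(name): a dict with "vfov" (degrees; the focal length in pixels is half the picture's height over the tangent of half this angle, whatever the lens; pixels are square), "cx", "cy" (the principal point, pixels), "pose" (4x4, takes a point from camera to world coordinates). Camera axes: x right, y up, looking along -z (the intrinsics and any distortion apply to the point x, -y, -z); pixel columns grow to the right and rows downward; lengths in m; the calibration is good to about 2 mm. A picture is of the moment at which its call begins. camera_model takes no time and is no camera call.
- arm.finish_job(): hands the job in; it is judged then, once.
Trained networks look in the newest picture that a camera, given by its name, has taken for a name from the list of things; names that differ only in an ending like _2 or _b are one class to them, and where a whole thing is asked for, a point or a joint stands for the part that bears it (a point fixed in the world has none). Each returns a list of dicts, best first, with "conf" (0 to 1); they miss things now and then, are a little off and sometimes report something else, mostly with a low value. They report only what shows in the picture. A call takes as long as a camera call. They do not tell look-alikes from the thing itself.
- vision.boxes_of(camera, label): "rect" ([left, top, right, bottom] in pixels, round what is visible of it).
- vision.regions_of(camera, label): "mask" (400x640 bool, what is visible of it) and "rect" ([left, top, right, bottom] in pixels, round what is visible of it).
The state is a dict: "time": time; "qpos": joint angles; "joint_vel": joint speeds; "joint_torque": joint torques, N m; "tool_pos": TCP position; "orientation": TCP orientation; "contact_force": force on the tool from outside, world axes, zero at the start; "torque": the same for the moment, N m; "finger_gap": opening from 0.0 (shut) to 1.0 (fully open); "grasp_force": force on a finger pad.
Only numpy, scipy, OpenCV 4.12 (cv2) and the standard library are available. Lean on these libraries where they do the work, as an engineer would, in place of code of your own. Each camera call takes 0.05 s, during which the arm holds its last target. There are 200 camera calls.

## Task

Grease the foot-lever pivot of the boot scraper: lift the lid off the small tin and lay it flat on the bench, knob up, dip the brush's bristles well down into the tin, then press the bristles on the round boss on top of the pivot. Lay the brush back wholly on the boot mat, bristles down, and only then push the foot lever all the way down and leave it there. Leave the tin standing where it is and do not disturb the mug, flashlight, padlock or paperweight.

Things in the scene. Friction and masses are not known exactly. Their poses are not given: they have to be found in the camera images.
- brush: wooden dauber brush, 160 long, 38 high, lying level on the boot mat on its bristles and bent-down tail, pointing any way. Origin: on its underside below mid-handle; x along the handle to the head, z up. Straight handle 14 x 14, centred at z = 31, free to grip from x = -50 to 50. Head at x = 75: 30 diameter disc (z 23 to 37) over downward bristles, 26 diameter, 23 long
- brush_tip (a point): centre of the flat lower end of the bristles, 75 ahead of the brush's origin
- brush_tail (a point): underside of the bent-down tail of the handle (12 thick), 76 behind the brush's origin
- tin: small round steel tin, loose, 300 g, 62 outside diameter, 56 inside, 40 high, floor 4 thick, open top under its lid, no handle. Origin: centre of its underside, z up
- lid: steel lid, starts loose on the tin, 60 g: plug 49 diameter, 5 deep (inside the mouth, 3 play), then flange 66 diameter, 4 thick, then dark wooden knob 17 diameter, 22 high. Origin: centre of the plug's underside (35 above the tin's origin at the start), z up; flange top at z = 9, knob top at z = 31. On the bench it rests on its plug
- mat: square black ribbed rubber boot mat, 200 x 200 x 4, fixed to the bench. Origin: centre of its underside, x and y along its sides. The brush belongs on it
- scraper: cast aluminium boot scraper, bolted to the bench: base 130 (x) by 240 (y) by 12 high; upright scraping blade along y at x = +46, y = -115 to +115, top 86 high; bearing post at x = -12, y = -55. Origin: centre of its underside, z up; its x points away from the robot, roughly
- pivot_top (a point): centre of the flat top of the round boss (34 diameter) on the lever's bearing post, 56 above the bench; the place to grease
- pedal_top (a point): centre of the top of the foot pedal (60 x 60 plate) on the lever, 145 from the hinge. Hinge axis: along the scraper's x, through its y = -55, 34 above the bench; the lever runs from it along the scraper's +y with its middle at x = -12. The pedal top is about 39 above the bench when fully down, 70 to 90 at the start
- lever (a joint): foot lever angle in rad: 0 = highest, grows as the pedal is pushed down, 0.35 = fully down at its stop. Stiff hinge: it stays where it is left; about 3 to 6 N on the pedal moves it
- mug: white ceramic mug, 76 diameter, 90 high, handle on its +y side reaching about 70 from its axis; bystander. Origin: centre of its underside
- flashlight: green plastic flashlight standing on its head, 46 diameter at the foot, 32 above, 145 high; bystander. Origin: centre of its underside
- padlock: steel padlock lying flat, 70 x 50 x 20, shackle to its +x; bystander. Origin: centre of its underside
- paperweight: clear glass domed paperweight, 68 diameter, 40 high; bystander. Origin: centre of its underside
Not all that is in view belongs to the job. Leave any green look-alike of the tin alone. Several things have the shape of the brush; the one meant has the colours described above.

How it is judged:
By the outcome, as a careful person would: the job done as asked, in the order asked, and still so for the second after the job is handed in, with the robot touching nothing.
It also fails if it takes over 72 s, if anything falls off the work surface, if the arm or the gripper's body presses on something with over 40 N, if the wrist force passes 120 N, or if a joint passes its speed limit or range.

## Working session

There is one attempt and no reset: what is moved stays moved. The work goes in short steps, Python scripts to look and compute and a shell command to move; the robot and the scene stay as the last step left them, time stands still between calls to the robot, and variables do not carry over. Pictures are saved under pics/ and viewed, at most 11 in all, crops included, and the job is handed in when it is done.

```bash
mkdir -p pics; ls; cat > h.py <<'E'
import numpy as np,cv2
from station import arm,vision
def pts(name,depth):
    m=vision.camera_model(name);H,W=depth.shape
    f=H/2/np.tan(np.radians(m["vfov"])/2)
    u,v=np.meshgrid(np.arange(W),np.arange(H))
    P=np.stack([(u-m["cx"])/f*depth,-(v-m["cy"])/f*depth,-depth],-1)
    T=np.array(m["pose"]);return P@T[:3,:3].T+T[:3,3]
E
python3 - <<'E'
from h import *
for c in("top","side"):
    m=vision.camera_model(c);print({k:(np.round(v,3).tolist() if k=="pose" else v) for k,v in m.items()})
    im,d=vision.get_image(c);cv2.imwrite(f"pics/{c}0.png",im);np.savez(f"{c}0.npz",im=im,d=d)
print(arm.get_state(),arm.hold_point_z)
E
```

```text
pics
{'vfov': 49.5218591868103, 'cx': 318.5288257412295, 'cy': 194.6189864362251, 'pose': [[-0.03, 0.998, -0.047, 0.416], [-0.999, -0.029, 0.03, 0.015], [0.028, 0.048, 0.998, 1.183], [0.0, 0.0, 0.0, 1.0]]}
{'vfov': 52.615875492736095, 'cx': 318.1579236615393, 'cy': 202.16767473274328, 'pose': [[-0.874, 0.285, -0.393, 0.099], [-0.485, -0.514, 0.707, 0.721], [-0.0, 0.809, 0.588, 0.668], [0.0, 0.0, 0.0, 1.0]]}
{'time': 0.1, 'qpos': array([-1.49327644e+00,  1.81452293e-01,  1.60789307e+00,  2.93074478e-05,
        1.35384218e+00, -2.06303016e-01]), 'joint_vel': array([-0.00012444, -0.00255419, -0.00315967, -0.00159849,  0.00167791,
       -0.00120456]), 'joint_torque': array([ 4.31868366e-04, -4.34819520e+01, -3.42696655e+01,  7.03104492e-02,
        3.40545445e-02, -3.46716320e-05]), 'tool_pos': array([ 0.16100122, -0.55149202,  0.2379156 ]), 'orientation': array([ 9.89947591e-01,  1.41432427e-01,  6.55913327e-05, -7.94872365e-04]), 'contact_force': array([-0.14285672, -0.29525006, -0.43827444]), 'torque': array([ 0.06344872, -0.01222866, -0.01820653]), 'grasp_force': 0.0, 'finger_gap': 1.001137561454975} 0.0187
```

View pics/top0.png

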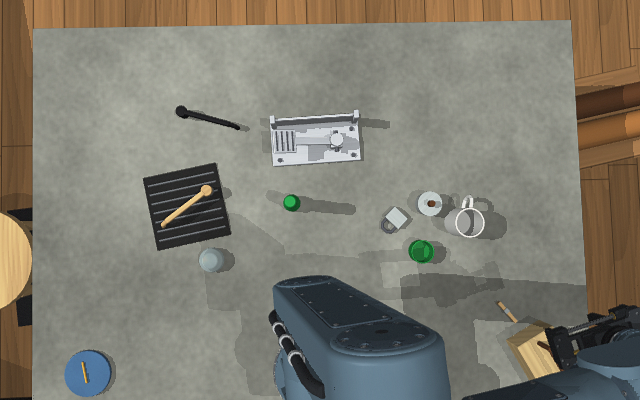

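View pics/side0.png

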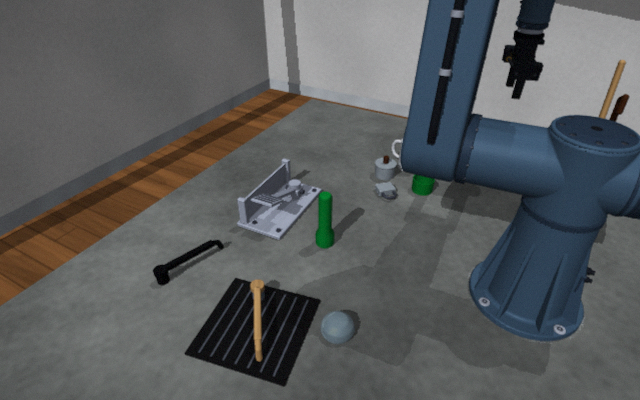

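The top view shows these candidates:
- **Brush:** the wooden brush on the mat at top (187,205), a black look-alike at (208,118), and a wooden handle in a box at (507,312). I choose the one on the mat, head at (207,190).
- **Tin:** the steel tin with a lid and dark knob at (430,203), and a green look-alike at (421,251). I choose the steel one.

I'll check both with a crop and measure them.

```bash
python3 - <<'E'
from h import *
T=np.load("top0.npz");S=np.load("side0.npz");im=T["im"]
P=pts("top",T["d"]);Q=pts("side",S["d"])
a=cv2.resize(im[140:270,130:260],None,fx=3,fy=3,interpolation=2);b=cv2.resize(im[170:300,370:500],None,fx=3,fy=3,interpolation=2)
c=cv2.resize(im[95:180,260:390],None,fx=3,fy=3,interpolation=2);c=np.vstack([c,np.zeros((135,390,3),np.uint8)])
cv2.imwrite("pics/crop1.png",np.hstack([a,b]))
print("bench z",np.median(P[280:300,100:200,2]),np.median(Q[330:380,60:120,2]))
# steel tin & knob
def cl(X,lo,hi,n):
    m=((X>lo)&(X<hi)).all(-1);p=X[m];
    if len(p): print(n,len(p),np.round(p.mean(0),4),"mid",np.round((p.min(0)+p.max(0))/2,4),"ext",np.round(np.ptp(p,0),4))
    return p
for nm,X in(("top",P),("side",Q)):
    print(nm)
    u0=P[203,430];
    cl(X,[u0[0]-.045,u0[1]-.04,.053],[u0[0]+.045,u0[1]+.045,.08],"knob")
    cl(X,[u0[0]-.045,u0[1]-.04,.038],[u0[0]+.045,u0[1]+.045,.05],"flange")
    b=P[205,185]
    p=cl(X,[b[0]-.12,b[1]-.12,.026],[b[0]+.12,b[1]+.12,.06],"brush")
    mn=p.mean(0);w,v=np.linalg.eigh(np.cov(p[:,:2].T));d=v[:,1]*np.sign(v[0,1]);s=(p[:,:2]-mn[:2])@d
    n=np.array([-d[1],d[0]]);t=(p[:,:2]-mn[:2])@n
    print("dir",d,"yaw",np.degrees(np.arctan2(d[1],d[0])),"range",s.min(),s.max(),"mid of ends",mn[:2]+d*(s.min()+s.max())/2,"z",np.percentile(p[:,2],[10,50,90]))
    hm=s<s.max()-.04; l=np.polyfit(s[hm],t[hm],1);print("handle fit",l)
    c=P[140,337]
    cl(X,[c[0]-.03,c[1]-.03,.05],[c[0]+.03,c[1]+.03,.062],"boss")
    c=P[140,283]
    cl(X,[c[0]-.04,c[1]-.04,.06],[c[0]+.035,c[1]+.04,.1],"pedal")
E
```

```text
bench z 0.0008256942411247747 -0.001310768350872904
top
knob 41 [ 0.4382 -0.311   0.065 ] mid [ 0.4383 -0.3113  0.0622] ext [0.0159 0.0159 0.016 ]
flange 429 [ 0.438  -0.3118  0.045 ] mid [ 0.4387 -0.3121  0.0441] ext [0.0639 0.0639 0.0117]
brush 413 [0.4529 0.3198 0.0408] mid [0.4183 0.328  0.0373] ext [0.1713 0.1351 0.0222]
dir [ 0.63972956 -0.76860008] yaw -50.22834322006907 range -0.08983285088845874 0.07289072179179398 mid of ends [0.44746122 0.32633845] z [0.03569999 0.04132172 0.04490096]
handle fit [ 3.13216837e-04 -1.96792908e-05]
boss 138 [ 0.6128 -0.0687  0.0566] mid [ 0.6134 -0.064   0.056 ] ext [0.0324 0.0422 0.0117]
pedal 548 [0.6061 0.0645 0.0878] mid [0.6062 0.0626 0.0856] ext [0.0586 0.0655 0.0285]
side
knob 27 [ 0.4353 -0.3067  0.0606] mid [ 0.4359 -0.308   0.0594] ext [0.0163 0.016  0.0102]
flange 186 [ 0.4347 -0.3045  0.0419] mid [ 0.4356 -0.3083  0.0439] ext [0.0642 0.0676 0.0114]
brush 625 [0.4477 0.3333 0.0385] mid [0.4179 0.3326 0.0354] ext [0.1703 0.1377 0.0167]
dir [ 0.59307512 -0.80514713] yaw -53.62446666655557 range -0.0829852581588232 0.08333574042053345 mid of ends [0.44777397 0.33313379] z [0.03251847 0.03959474 0.04140612]
handle fit [-0.00308188 -0.00011416]
boss 72 [ 0.6101 -0.0657  0.0534] mid [ 0.6099 -0.067   0.0534] ext [0.0332 0.0354 0.0061]
pedal 282 [0.601  0.0723 0.0861] mid [0.6046 0.0635 0.0826] ext [0.0607 0.0708 0.0269]
```

View pics/crop1.png

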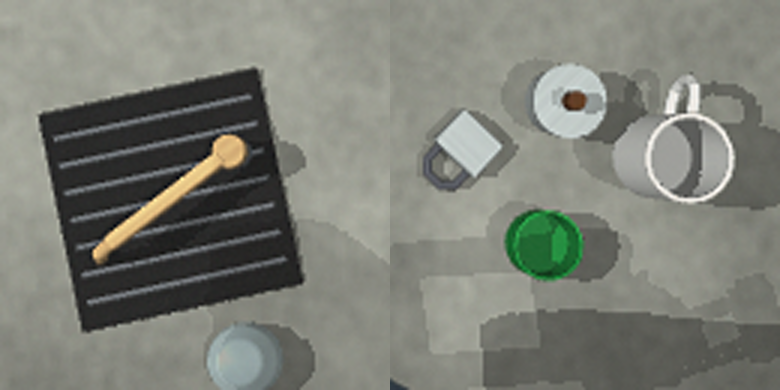

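The crop confirms both choices: wooden brush on the mat with its head at crop (230,152) and tail at (98,255), and the steel tin with a dark knob at (573,100). Next I'll refine the brush and bystander positions.

```bash
cat >> h.py <<'E'
def brush(name,im,d,c=None):
    P=pts(name,d);hsv=cv2.cvtColor(im,cv2.COLOR_BGR2HSV)
    m=(hsv[...,0]>8)&(hsv[...,0]<28)&(hsv[...,1]>80)&(hsv[...,2]>90)&(P[...,2]>.03)&(P[...,0]>.3)&(P[...,0]<.6)&(P[...,1]>.15)&(P[...,1]<.5)
    n,l,st,ce=cv2.connectedComponentsWithStats(m.astype(np.uint8));k=1+np.argmax(st[1:,4]);p=P[l==k]
    mn=p[:,:2].mean(0);w,v=np.linalg.eigh(np.cov(p[:,:2].T));e=v[:,1]*np.sign(v[0,1])
    s=(p[:,:2]-mn)@e;h=p[(s>s.min()+.02)&(s<s.max()-.045)]
    vx,vy,x0,y0=cv2.fitLine(h[:,:2].astype(np.float32),cv2.DIST_HUBER,0,.01,.01).ravel()
    e=np.array([vx,vy])*np.sign(vx);o=np.array([x0,y0]);s=(p[:,:2]-o)@e
    hd=p[s>s.max()-.028][:,:2]
    print(name,"brush n",len(p),"yaw",np.degrees(np.arctan2(e[1],e[0])),"head",hd.mean(0),"origin from head end",o+e*(s.max()-.09),"from tail",o+e*(s.min()+.082),"len",np.ptp(s),"z",np.median(h[:,2]))
E
python3 - <<'E'
from h import *
T=np.load("top0.npz");S=np.load("side0.npz")
brush("top",T["im"],T["d"]);brush("side",S["im"],S["d"])
P=pts("top",T["d"])
for n in("mug","flashlight","padlock","paperweight","mat","scraper"):
    for r in vision.regions_of("top",n)[:2]:
        q=P[r["mask"]];print(n,round(r["conf"],2),np.round(np.percentile(q,2,0),3),np.round(np.percentile(q,98,0),3),r["rect"])
E
```

```text
top brush n 379 yaw -53.791355 head [0.49074594 0.27499477] origin from head end [0.44550563 0.33592369] from tail [0.45089205 0.32856642] len 0.1628817249824671 z 0.042177670577186355
side brush n 534 yaw -53.989918 head [0.48948521 0.27927092] origin from head end [0.44457466 0.33930434] from tail [0.44869731 0.3336321 ] len 0.16498782678607612 z 0.04028765269304174
mug 0.77 [ 0.351 -0.434  0.001] [ 0.449 -0.361  0.092] [441.9, 192.2, 485.8, 238.4]
mug 0.21 [ 0.367 -0.25   0.002] [ 0.426 -0.187  0.026] [380.1, 208.4, 408.6, 231.9]
flashlight 0.49 [0.432 0.033 0.031] [0.471 0.069 0.149] [283.1, 193.3, 300.1, 209.2]
flashlight 0.28 [0.402 0.262 0.007] [0.501 0.392 0.047] [161.9, 185.3, 213.4, 227.4]
padlock 0.7 [ 0.366 -0.254 -0.   ] [ 0.428 -0.187  0.026] [379.4, 207.5, 407.9, 234.7]
paperweight 0.62 [0.28  0.239 0.002] [0.339 0.297 0.042] [195.6, 243.1, 224.9, 270.5]
mat 0.94 [0.352 0.235 0.   ] [0.553 0.437 0.01 ] [143.1, 162.2, 228.2, 249.5]
scraper 0.85 [ 0.558 -0.13   0.007] [0.672 0.099 0.096] [269.7, 107.3, 363.3, 168.7]
```

```bash
python3 -m handwheel '[[[0,0,8.5],[0.05,0.04,0],0.4],[[0,0,8.5],[0.05,0.04,0],0.4],[[0,0,8.5],[0.04,0.04,0],0.5],[[0,0,8.5],[0.04,0.04,0],0.6],[[0,0,8.5],[0.04,0.03,0],0.6],[[0,0,8.5],[0.03,0.03,0],0.6],[[0,0,8.5],[0.026,0.022,0],0.6],[[0,0,8.5],[0,0,0],0.6]]' 30
```

```text
time: 1.2
tool_pos: [0.4085, -0.3338, 0.2389]
orientation: [0.738, 0.675, 0.001, 0.0]
contact_force: [-0.4, -0.3, 1.2]
finger_gap: 0.399
grasp_force: 0.0
```

```bash
python3 -m handwheel '[[[0,0,5],[0.0285,0.0238,0],0.6],[[0,0,0],[0,0,-0.04],0.6],[[0,0,0],[0,0,-0.04],0.6],[[0,0,0],[0,0,-0.04],0.6],[[0,0,0],[0,0,-0.03],0.6],[[0,0,0],[0,0,0],0.6],[[0,0,0],[0,0,0],0.6]]'
python3 - <<'E'
from h import *
for c in("top","side"):
    im,d=vision.get_image(c)
    a=im[140:260,350:510] if c=="top" else im[110:230,320:480]
    globals()[c]=cv2.resize(a,None,fx=2.5,fy=2.5,interpolation=2)
cv2.imwrite("pics/lid1.png",np.hstack([top,side]))
E
```

```text
time: 1.9
tool_pos: [0.4344, -0.3131, 0.0891]
orientation: [0.712, 0.703, 0.0, -0.0]
contact_force: [-0.3, -0.5, 0.1]
finger_gap: 0.402
grasp_force: 0.0
```

View pics/lid1.png

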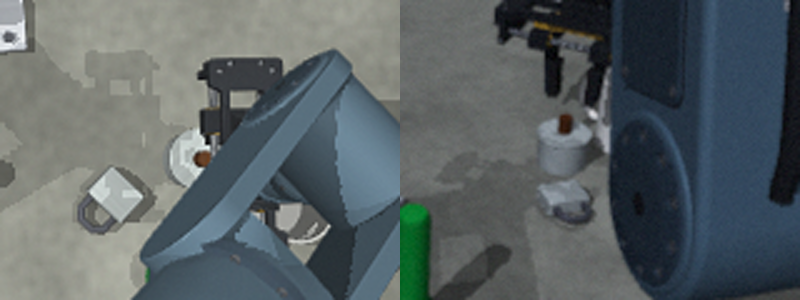

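The fingers at (553,85) and (597,85) straddle the knob at (565,122) in the side view. I'll correct the small offset and descend.

```bash
python3 -m handwheel '[[[0,0,0],[0.0025,0.003,-0.02],0.6],[[0,0,0],[0,0,-0.013],0.6],[[0,0,0],[0,0,-0.007],0.6],[[0,0,0],[0,0,0],0.6],[[0,0,0],[0,0,0],1],[[0,0,0],[0,0,0],1],[[0,0,0],[0,0,0],1],[[0,0,0],[0,0,0],1]]' 25
```

```text
time: 2.8
tool_pos: [0.4372, -0.3105, 0.0494]
orientation: [0.712, 0.702, -0.0, 0.001]
contact_force: [0.7, -0.3, 3.1]
finger_gap: 0.187
grasp_force: 25.0
```

```bash
python3 -m handwheel '[[[0,0,0],[0,0,0.02],1],[[0,0,0],[0,0,0.03],1],[[0,0,0],[0.04,0,0.01],1],[[0,0,0],[0.04,0.005,0],1],[[0,0,0],[0.035,0.005,0],1],[[0,0,0],[0,0,-0.02],1],[[0,0,0],[0,0,-0.03],1],[[0,0,0],[0,0,-0.025],1]]'; python3 -m handwheel '[[[0,0,0],[0,0,0],1],[[0,0,0],[0,0,0],1]]'
```

```text
time: 3.6
tool_pos: [0.5519, -0.2995, 0.0325]
orientation: [0.711, 0.703, -0.0, -0.0]
contact_force: [-0.4, -0.9, -1.2]
finger_gap: 0.185
grasp_force: 25.0
time: 3.8
tool_pos: [0.5516, -0.2998, 0.0337]
orientation: [0.712, 0.703, -0.0, -0.001]
contact_force: [0.3, -0.7, 1.0]
finger_gap: 0.183
grasp_force: 25.0
```

```bash
python3 -m handwheel '[[[0,0,0],[0,0,-0.01],1],[[0,0,0],[0,0,-0.006],1],[[0,0,0],[0,0,-0.0025],1],[[0,0,0],[0,0,-0.001],1],[[0,0,0],[0,0,0],1]]'
```

```text
time: 4.3
tool_pos: [0.5519, -0.3002, 0.0145]
orientation: [0.712, 0.703, 0.0, 0.0]
contact_force: [-0.3, 0.1, -0.6]
finger_gap: 0.182
grasp_force: 25.0
```

```bash
python3 -m handwheel '[[[0,0,0],[0,0,-0.001],1],[[0,0,0],[0,0,-0.001],1],[[0,0,0],[0,0,0],1]]'
```

```text
time: 4.6
tool_pos: [0.5521, -0.3003, 0.0143]
orientation: [0.712, 0.703, -0.0, 0.0]
contact_force: [-6.8, 4.1, 14.5]
finger_gap: 0.186
grasp_force: 25.0
```

```bash
python3 -m handwheel '[[[0,0,0],[0,0,0],0.6],[[0,0,0],[0,0,0],0.6],[[0,0,0],[0,0,0.02],0.6],[[0,0,0],[0,0,0.05],0.6],[[0,0,0],[0,0,0.05],0.6],[[0,0,8],[0,0.03,0.05],0.6],[[0,0,8],[-0.01,0.045,0.02],0.6],[[0,0,8],[-0.01,0.045,0.02],0.6]]'; python3 -m handwheel '[[[0,0,8],[-0.01,0.048,0],0.6],[[0,0,5],[-0.01,0.048,0],0.6],[[0,0,0],[-0.01,0.048,0],0.6],[[0,0,0],[-0.01,0.048,0],0.6],[[0,0,0],[-0.01,0.048,0],0.6],[[0,0,0],[-0.01,0.048,0],0.6],[[0,0,0],[-0.01,0.048,0],0.6],[[0,0,0],[-0.01,0.048,0],0.6]]'; python3 -m handwheel '[[[0,0,0],[0,0.048,0],0.5],[[0,0,0],[0,0.048,0],0.4],[[0,0,0],[0,0.02,0],0.4],[[0,0,0],[0,0,0],0.4]]'
python3 - <<'E'
from h import *
im,d=vision.get_image("side");a=cv2.resize(im[140:220,310:430],None,fx=3,fy=3,interpolation=2)
im2,_=vision.get_image("top");b=cv2.resize(im2[130:290,360:520],None,fx=2,fy=2,interpolation=2)
cv2.imwrite("pics/lid2.png",np.hstack([a,cv2.resize(b,(240,240))]))
E
```

```text
time: 5.4
tool_pos: [0.5321, -0.1843, 0.2166]
orientation: [0.548, 0.836, 0.0, 0.001]
contact_force: [0.5, 0.4, -0.7]
finger_gap: 0.399
grasp_force: 0.0
time: 6.2
tool_pos: [0.4513, 0.2011, 0.2151]
orientation: [0.452, 0.892, 0.0, 0.0]
contact_force: [1.1, -0.0, 0.6]
finger_gap: 0.4
grasp_force: 0.0
time: 6.6
tool_pos: [0.4513, 0.3178, 0.2146]
orientation: [0.45, 0.893, 0.0, -0.0]
contact_force: [-0.6, -0.8, -0.3]
finger_gap: 0.595
grasp_force: 0.0
```

View pics/lid2.png

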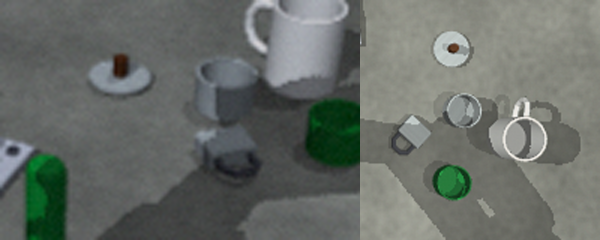

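The lid lies flat at (120,75), knob up, and the open tin stands at (225,90). Now I'll grasp the brush.

```bash
python3 -m handwheel '[[[0,0,0],[0.0047,0.0045,-0.04],0.4],[[0,0,0],[0,0,-0.05],0.4],[[0,0,0],[0,0,-0.05],0.4],[[0,0,0],[0,0,-0.035],0.4],[[0,0,0],[0,0,-0.015],0.4],[[0,0,0],[0,0,-0.008],0.4],[[0,0,0],[0,0,0],0.4],[[0,0,0],[0,0,0],0.6]]' 20;python3 -m handwheel '[[[0,0,0],[0,0,0],1],[[0,0,0],[0,0,0],1],[[0,0,0],[0,0,0],1],[[0,0,0],[0,0,0],1]]' 20
```

```text
time: 7.5
tool_pos: [0.4582, 0.3201, 0.0188]
orientation: [0.452, 0.892, 0.001, 0.001]
contact_force: [0.1, 0.5, -0.2]
finger_gap: 0.531
grasp_force: 0.0
time: 7.9
tool_pos: [0.4568, 0.3199, 0.0173]
orientation: [0.452, 0.892, 0.0, 0.0]
contact_force: [0.2, -0.0, 0.3]
finger_gap: 0.166
grasp_force: 0.1
```

```bash
python3 -m handwheel '[[[0,0,0],[0,0,0],1],[[0,0,0],[0,0,0],1]]' 55;python3 -m handwheel '[[[0,0,0],[0,0,0],1],[[0,0,0],[0,0,0.02],1],[[0,0,0],[0,0,0.05],1],[[0,0,0],[0,0,0.05],1],[[0,0,0],[0,0,0.05],1],[[0,0,0],[0,0,0.013],1],[[0,0,0],[0,0,0],1],[[0,0,0],[0,0,0],1]]'
python3 - <<'E'
from h import *
out=[]
for c in("top","side"):
    im,d=vision.get_image(c);P=pts(c,d);hsv=cv2.cvtColor(im,cv2.COLOR_BGR2HSV)
    m=(hsv[...,0]>8)&(hsv[...,0]<28)&(hsv[...,1]>80)&(hsv[...,2]>60)&(P[...,2]>.1)&(P[...,2]<.3)&(P[...,0]>.3)&(P[...,0]<.6)&(P[...,1]>.15)&(P[...,1]<.5)
    p=P[m];np.savez("b_%s.npz"%c,p=p);g=np.array([.4568,.3199]);e=np.array([.588,-.809]);n=np.array([.809,.588])
    s=(p[:,:2]-g)@e;t=(p[:,:2]-g)@n
    for a in np.arange(-.1,.09,.02):
        k=(s>=a)&(s<a+.02)
        if k.sum()>3: print(c,round(a+.01,3),k.sum(),np.round([t[k].min(),t[k].max(),np.percentile(p[k,2],10),np.percentile(p[k,2],90)],4))
    print(s.min(),s.max());y,x=np.where(m)
    a=im[max(0,y.min()-60):y.max()+60,max(0,x.min()-60):x.max()+60];out.append(cv2.resize(a,(390,400)))
cv2.imwrite("pics/br1.png",np.hstack(out))
E
```

```text
time: 8.1
tool_pos: [0.4569, 0.32, 0.0172]
orientation: [0.452, 0.892, 0.0, 0.0]
contact_force: [-0.0, 1.2, 3.1]
finger_gap: 0.149
grasp_force: 55.0
time: 8.9
tool_pos: [0.4556, 0.3193, 0.198]
orientation: [0.452, 0.892, -0.001, -0.001]
contact_force: [-0.5, 0.2, -1.2]
finger_gap: 0.153
grasp_force: 55.0
top 0.03 75 [-0.0404  0.0389  0.2211  0.2825]
top 0.05 103 [-0.0161  0.0128  0.2204  0.225 ]
top 0.07 55 [-0.0148  0.011   0.2158  0.2257]
-0.0936693732937671 0.0704668928907501
side -0.09 127 [-0.0077  0.0038  0.2017  0.2163]
side -0.07 94 [-0.0082  0.0046  0.2176  0.2214]
side -0.05 66 [-0.0081  0.0033  0.2194  0.2215]
side -0.03 89 [-0.0399  0.0378  0.2191  0.2858]
side -0.01 144 [-0.0391  0.0354  0.2191  0.2879]
side 0.01 110 [-0.0076  0.0424  0.2198  0.2924]
side 0.03 46 [-0.009   0.0055  0.2185  0.2213]
side 0.05 27 [-0.0072  0.0112  0.2138  0.221 ]
side 0.07 16 [-0.0071  0.0074  0.2189  0.2198]
-0.1044735128692488 0.06671650689674494
```

View pics/br1.png

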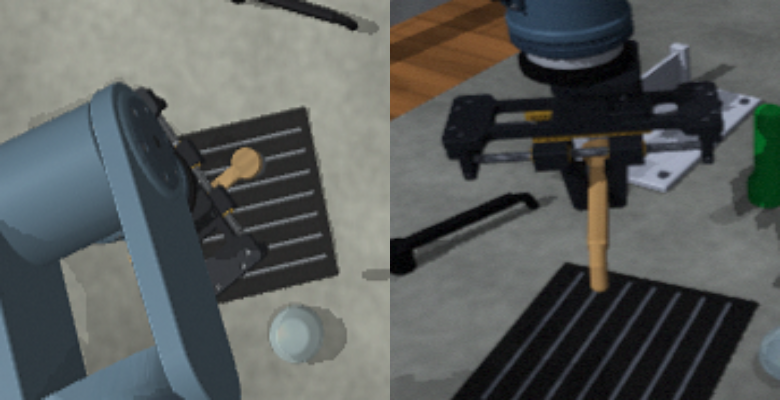

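The brush is held level and centred, with its head about 70 mm ahead of the grasp. Carrying it to the tin, turned so it heads toward -y.

```bash
python3 -m handwheel '[[[0,0,-6],[0,-0.03,0.01],1],[[0,0,-6],[0,-0.045,0],1],[[0,0,-6],[0,-0.045,0],1],[[0,0,-6],[0,-0.045,0],1],[[0,0,-6],[0,-0.045,0],1],[[0,0,-6],[0,-0.045,0],1],[[0,0,0],[0,-0.045,0],1],[[0,0,0],[0,-0.045,0],1]]';python3 -m handwheel '[[[0,0,0],[0,-0.045,0],1],[[0,0,0],[0,-0.045,0],1],[[0,0,0],[0,-0.045,0],1],[[5,0,0],[-0.005,-0.04,0],1],[[5,0,0],[-0.005,-0.03,0],1],[[5,0,0],[-0.005,-0.015,-0.02],1],[[5,0,0],[-0.003,0,-0.03],1],[[0,0,0],[0,0,0],1]]'
```

```text
time: 9.8
tool_pos: [0.4552, -0.0266, 0.2078]
orientation: [0.706, 0.709, -0.001, -0.002]
contact_force: [0.6, 0.1, -1.2]
finger_gap: 0.149
grasp_force: 55.0
time: 10.6
tool_pos: [0.435, -0.2443, 0.1533]
orientation: [0.696, 0.695, 0.124, -0.129]
contact_force: [-0.5, 0.8, -1.5]
finger_gap: 0.145
grasp_force: 55.0
```

```bash
python3 -m handwheel '[[[0,0,0],[0.003,-0.0145,-0.02],1],[[0,0,0],[0,0,-0.023],1],[[0,0,0],[0,0,0],1],[[0,0,0],[0,0,0],1]]'
python3 - <<'E'
from h import *
out=[]
for c in("top","side"):
    im,d=vision.get_image(c);P=pts(c,d);hsv=cv2.cvtColor(im,cv2.COLOR_BGR2HSV)
    m=(hsv[...,0]>8)&(hsv[...,0]<28)&(hsv[...,1]>80)&(hsv[...,2]>60)&(P[...,2]>.08)&(P[...,2]<.16)&(abs(P[...,0]-.437)<.04)&(P[...,1]<-.275)&(P[...,1]>-.36)
    p=P[m];print(c,len(p),len(p) and np.round([p.min(0),p.max(0)],4))
    k=(P[...,2]>.034)&(P[...,2]<.046)&(np.hypot(P[...,0]-.437,P[...,1]+.31)<.045);q=P[k];print("rim",len(q),np.round([q.min(0),q.max(0)],4))
    a=im[140:260,360:500] if c=="top" else im[90:210,320:460]
    out.append(cv2.resize(a,None,fx=2.8,fy=2.8,interpolation=2))
cv2.imwrite("pics/dip1.png",np.hstack(out))
E
```

```text
time: 11.0
tool_pos: [0.4416, -0.2586, 0.1172]
orientation: [0.694, 0.698, 0.123, -0.123]
contact_force: [-0.5, 0.1, -0.6]
finger_gap: 0.149
grasp_force: 55.0
top 25 [[ 0.4292 -0.2962  0.1271]
 [ 0.4468 -0.2765  0.1555]]
rim 4 [[ 0.4156 -0.2928  0.0356]
 [ 0.4183 -0.2891  0.0427]]
side 8 [[ 0.4262 -0.3148  0.1129]
 [ 0.4525 -0.2799  0.1341]]
rim 64 [[ 0.4043 -0.342   0.0343]
 [ 0.4671 -0.2788  0.0393]]
```

View pics/dip1.png

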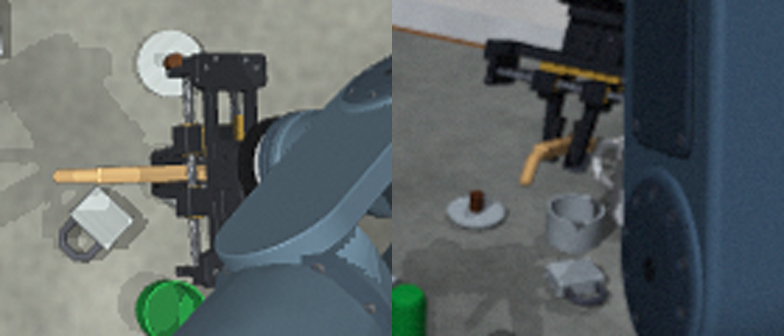

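The tin rim is centred on about (0.436,-0.310), and the brush is nose-down with its tail toward +y. Dipping.

```bash
python3 -m handwheel '[[[0,0,0],[-0.003,0,-0.02],1],[[0,0,0],[0,0,-0.02],1],[[0,0,0],[0,0,-0.015],1],[[0,0,0],[0,0,0],1],[[0,0,0],[0,0,0],1]]'
```

```text
time: 11.6
tool_pos: [0.439, -0.2598, 0.0625]
orientation: [0.695, 0.698, 0.123, -0.122]
contact_force: [-0.6, 0.4, -1.2]
finger_gap: 0.149
grasp_force: 55.0
```

```bash
python3 -m handwheel '[[[0,0,0],[-0.001,0.001,-0.008],1],[[0,0,0],[0,0,-0.006],1],[[0,0,0],[0,0,-0.005],1],[[0,0,0],[0,0,-0.002],1],[[0,0,0],[0,0,0],1],[[0,0,0],[0,0,0],1]]'
python3 - <<'E'
from h import *
im,d=vision.get_image("side")
cv2.imwrite("pics/dip2.png",cv2.resize(im[110:210,330:450],None,fx=4,fy=4,interpolation=2))
E
```

```text
time: 12.2
tool_pos: [0.4377, -0.2588, 0.0409]
orientation: [0.695, 0.698, 0.123, -0.123]
contact_force: [-0.0, -0.5, -0.5]
finger_gap: 0.148
grasp_force: 55.0
```

View pics/dip2.png

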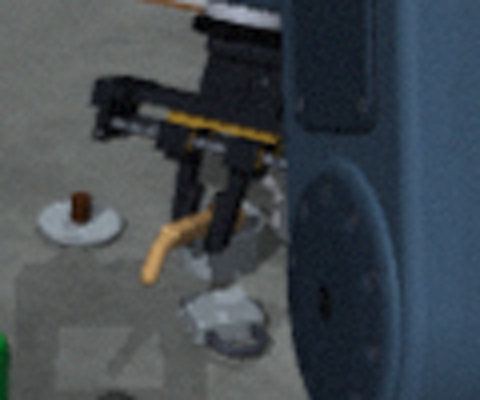

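Bristles are about 30 mm below the rim with no contact force. Now lift and carry to the boss, turning the brush to head +x.

```bash
python3 -m handwheel '[[[0,0,0],[0,0,0.02],1],[[0,0,0],[0,0,0.04],1],[[0,0,0],[0,0,0.045],1],[[-5,0,0],[0,0,0.04],1],[[-7,0,0],[0.01,0.02,0.02],1],[[-8,0,0],[0.02,0.02,0],1],[[0,0,8],[0.02,0.03,0],1],[[0,0,8],[0.01,0.03,0],1]]';python3 -m handwheel '[[[0,0,8],[0,0.03,0],1],[[0,0,8],[0,0.03,0],1],[[0,0,8],[0,0.03,0],1],[[0,0,8],[0,0,0],1],[[0,0,8],[0,0,0],1],[[0,0,8],[0,0,0],1],[[0,0,8],[0,0,0],1],[[0,0,8],[0.04,0,0],1]]';python3 -m handwheel '[[[0,0,8],[0.01,0,-0.03],1],[[0,0,2],[0,0,-0.03],1],[[0,0,0],[0,0,0],1],[[0,0,0],[0,0,0],1]]'
```

```text
time: 13.05
tool_pos: [0.4989, -0.1569, 0.2072]
orientation: [0.597, 0.802, 0.0, 0.001]
contact_force: [0.7, 0.2, -0.7]
finger_gap: 0.149
grasp_force: 55.0
time: 13.85
tool_pos: [0.5344, -0.0679, 0.2053]
orientation: [0.082, 0.997, 0.0, -0.002]
contact_force: [0.7, -0.3, 0.1]
finger_gap: 0.148
grasp_force: 55.0
time: 14.25
tool_pos: [0.5472, -0.0686, 0.146]
orientation: [-0.002, 1.0, 0.0, -0.001]
contact_force: [0.6, -0.2, -0.7]
finger_gap: 0.147
grasp_force: 55.0
```

```bash
cat >> h.py <<'E'
def wood(c,lo,hi):
    im,d=vision.get_image(c);P=pts(c,d);hsv=cv2.cvtColor(im,cv2.COLOR_BGR2HSV)
    m=(hsv[...,0]>8)&(hsv[...,0]<28)&(hsv[...,1]>80)&(hsv[...,2]>60)&((P>lo)&(P<hi)).all(-1)
    return im,P,m
E
python3 - <<'E'
from h import *
for c in("top","side"):
    im,P,m=wood(c,[.575,-.12,.12],[.68,-.01,.2]);p=P[m];print(c,len(p))
    if len(p):
        z=np.median(p[:,2]);p=p[p[:,0]>.60];print(np.round([p.min(0),p.max(0),np.median(p,0)],4))
    im,P,m=wood(c,[.4,-.12,.12],[.5,-.01,.2]);p=P[m]
    if len(p):print("tail",len(p),np.round([p.min(0),p.max(0)],4))
E
python3 -m handwheel '[[[0,0,0],[0.0093,0.002,-0.03],1],[[0,0,0],[0,0,-0.02],1],[[0,0,0],[0,0,-0.01],1],[[0,0,0],[0,0,0],1],[[0,0,0],[0,0,0],1]]'
```

```text
top 0
tail 112 [[ 0.452  -0.0764  0.1522]
 [ 0.4989 -0.0639  0.1762]]
side 14
[[ 0.6046 -0.0564  0.1567]
 [ 0.6108 -0.0521  0.1634]
 [ 0.6055 -0.0548  0.1611]]
tail 142 [[ 0.4453 -0.0748  0.1341]
 [ 0.5    -0.0583  0.1719]]
time: 14.95
tool_pos: [0.5575, -0.067, 0.087]
orientation: [-0.002, 1.0, -0.0, 0.001]
contact_force: [-0.2, 0.8, -0.2]
finger_gap: 0.146
grasp_force: 55.0
```

```bash
python3 -m handwheel '[[[0,0,0],[0,0.0005,-0.008],1],[[0,0,0],[0,0,-0.006],1],[[0,0,0],[0,0,-0.002],1],[[0,0,0],[0,0,0],1]]';python3 -m handwheel '[[[0,0,0],[0,0,-0.001],1],[[0,0,0],[0,0,0],1]]'; python3 -m handwheel '[[[0,0,0],[0,0,-0.001],1],[[0,0,0],[0,0,0],1]]'
```

```text
time: 15.35
tool_pos: [0.5566, -0.0661, 0.0695]
orientation: [-0.002, 1.0, 0.0, -0.0]
contact_force: [0.5, -0.7, -1.1]
finger_gap: 0.149
grasp_force: 55.0
time: 15.55
tool_pos: [0.5571, -0.0663, 0.0691]
orientation: [-0.002, 1.0, -0.0, 0.0]
contact_force: [-0.8, 0.5, 0.5]
finger_gap: 0.15
grasp_force: 55.0
time: 15.75
tool_pos: [0.5569, -0.0663, 0.0683]
orientation: [-0.002, 1.0, -0.0, -0.0]
contact_force: [-3.4, 0.7, 4.9]
finger_gap: 0.148
grasp_force: 55.0
```

Contact at the predicted height. I'll press a bit more and hold.

```bash
python3 -m handwheel '[[[0,0,0],[0,0,-0.001],1],[[0,0,0],[0,0,0],1],[[0,0,0],[0,0,0],1]]'; python3 - <<'E'
from h import *
im,d=vision.get_image("side")
cv2.imwrite("pics/press.png",cv2.resize(im[140:250,220:360],None,fx=4,fy=4,interpolation=2))
E
```

```text
time: 16.05
tool_pos: [0.5568, -0.0663, 0.0676]
orientation: [-0.002, 1.0, -0.0, -0.0]
contact_force: [-6.1, 0.4, 8.8]
finger_gap: 0.15
grasp_force: 55.0
```

View pics/press.png

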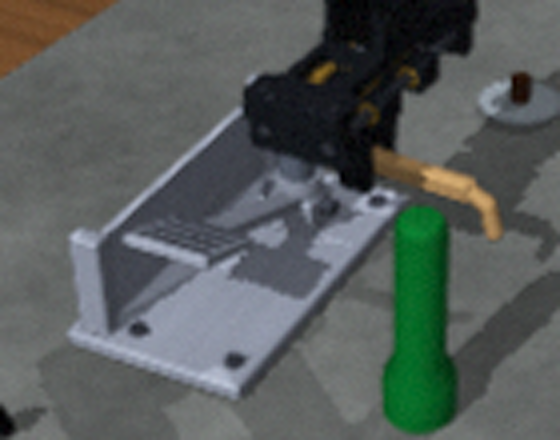

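Pressed at about 9 N, with the head on the boss under the gripper at about (295,165) and the flashlight clear. Now back to the mat, same pose as before.

```bash
python3 -m handwheel '[[[0,0,0],[0,0,0.02],1],[[0,0,0],[0,0,0.045],1],[[0,0,0],[0,0,0.045],1],[[0,0,0],[0,0,0.04],1],[[0,0,-6],[-0.01,0.03,0],1],[[0,0,-6],[-0.01,0.04,0],1],[[0,0,-6],[-0.01,0.045,0],1],[[0,0,-6],[-0.01,0.045,0],1]]';python3 -m handwheel '[[[0,0,-6],[-0.01,0.045,0],1],[[0,0,-6],[-0.01,0.045,0],1],[[0,0,-6],[-0.01,0.045,0],1],[[0,0,-6],[-0.01,0.045,0],1],[[0,0,-6],[-0.01,0.03,0],1],[[0,0,0],[-0.01,0.016,0],1],[[0,0,0],[0,0,0],1],[[0,0,0],[0,0,0],1]]'
```

```text
time: 16.9
tool_pos: [0.5165, 0.095, 0.2169]
orientation: [0.208, 0.978, 0.0, 0.0]
contact_force: [1.3, 0.4, -0.4]
finger_gap: 0.148
grasp_force: 55.0
time: 17.7
tool_pos: [0.4568, 0.3197, 0.2167]
orientation: [0.451, 0.892, -0.0, 0.0]
contact_force: [0.7, -0.8, -0.7]
finger_gap: 0.148
grasp_force: 55.0
```

```bash
python3 - <<'E'
from h import *
im,P,m=wood("side",[.38,.25,.18],[.55,.45,.26]);p=P[m]
s=(p[:,:2]-[.4568,.3197])@np.array([.588,-.809])
for a in(-.07,-.05,.03,.05): k=(s>=a)&(s<a+.02)&(p[:,2]<.246);print(a+.01,k.sum(),np.percentile(p[k,2],[10,50,90]) if k.sum() else 0)
E
python3 -m handwheel '[[[0,0,0],[0,0,-0.04],1],[[0,0,0],[0,0,-0.05],1],[[0,0,0],[0,0,-0.05],1],[[0,0,0],[0,0,-0.035],1],[[0,0,0],[0,0,-0.014],1],[[0,0,0],[0,0,-0.006],1],[[0,0,0],[0,0,-0.0025],1],[[0,0,0],[0,0,0],1]]';python3 -m handwheel '[[[0,0,0],[0,0,-0.001],1],[[0,0,0],[0,0,-0.001],1],[[0,0,0],[0,0,0],1]]'
```

```text
-0.060000000000000005 79 [0.23880528 0.23974268 0.24065096]
-0.04 70 [0.23867276 0.23966404 0.24096824]
0.04 37 [0.23334552 0.23945607 0.24085835]
0.060000000000000005 23 [0.23830261 0.23944837 0.24033245]
time: 18.55
tool_pos: [0.4585, 0.3201, 0.021]
orientation: [0.452, 0.892, 0.001, 0.001]
contact_force: [-0.9, -0.5, -0.5]
finger_gap: 0.149
grasp_force: 55.0
time: 18.85
tool_pos: [0.4573, 0.32, 0.0181]
orientation: [0.452, 0.892, 0.0, 0.0]
contact_force: [-0.3, 0.6, -1.4]
finger_gap: 0.151
grasp_force: 55.0
```

Level. Lowering to contact, then opening moderately and lifting.

```bash
python3 -m handwheel '[[[0,0,0],[0,0,-0.001],1],[[0,0,0],[0,0,0],1]]' 20; python3 -m handwheel '[[[0,0,0],[0,0,0],0.7],[[0,0,0],[0,0,0],0.5],[[0,0,0],[0,0,0],0.5],[[0,0,0],[0,0,0.02],0.5],[[0,0,0],[0,0,0.05],0.5],[[0,0,0],[0,0,0.05],0.6],[[0,0,0],[0,0,0.05],1],[[0,0,0],[0,0,0.02],1]]' 20; python3 -m handwheel '[[[0,0,0],[0.03,-0.04,0],1],[[0,0,0],[0.03,-0.04,0],1],[[0,0,0],[0.03,-0.04,0],1],[[0,0,0],[0.03,-0.04,0],1],[[0,0,0],[0.02,-0.04,0],1],[[0,0,0],[0.01,-0.04,0],1],[[0,0,0],[0,-0.014,0],1],[[0,0,0],[0,0,0],1]]'
python3 - <<'E'
from h import *
for c in("top","side"):
    im,d=vision.get_image(c);brush(c,im,d)
    P=pts(c,d);m=((P>[.57,.03,.05])&(P<[.64,.1,.1])).all(-1);p=P[m]
    if len(p):print("pedal",len(p),np.round(np.median(p,0),4))
cv2.imwrite("pics/mat2.png",cv2.resize(im[210:390,100:350],None,fx=3,fy=3,interpolation=2))
E
```

```text
time: 19.05
tool_pos: [0.4574, 0.3201, 0.0172]
orientation: [0.452, 0.892, 0.0, 0.0]
contact_force: [-0.6, 0.3, 4.3]
finger_gap: 0.156
grasp_force: 20.0
time: 19.85
tool_pos: [0.4591, 0.3208, 0.2121]
orientation: [0.452, 0.892, 0.003, 0.003]
contact_force: [0.5, -0.3, -0.9]
finger_gap: 0.253
grasp_force: 0.0
time: 20.65
tool_pos: [0.6068, 0.0639, 0.2059]
orientation: [0.453, 0.891, -0.0, -0.0]
contact_force: [-0.4, -0.1, 0.3]
finger_gap: 0.005
grasp_force: 0.0
top brush n 378 yaw -53.456024 head [0.49078641 0.2749175 ] origin from head end [0.44561286 0.33637143] from tail [0.45078058 0.32939885] len 0.16332116423846876 z 0.04263500467018688
pedal 112 [0.588  0.076  0.0921]
side brush n 502 yaw -53.34061 head [0.48992314 0.27939255] origin from head end [0.44513736 0.33929303] from tail [0.44938548 0.3335853 ] len 0.16488489734662742 z 0.04045255807675807
pedal 276 [0.6006 0.0749 0.0882]
```

View pics/mat2.png

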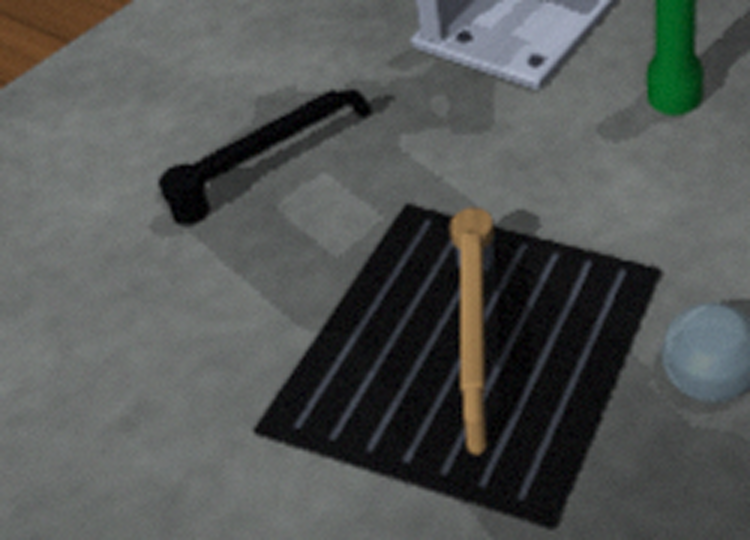

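The brush lies wholly on the mat, bristles down, head at (472,230), tail at (476,450). Now push the pedal.

```bash
python3 -m handwheel '[[[0,0,0],[-0.002,0.009,-0.04],1],[[0,0,0],[0,0,-0.04],1],[[0,0,0],[0,0,-0.02],1],[[0,0,0],[0,0,-0.015],1],[[0,0,0],[0,0,-0.01],1],[[0,0,0],[0,0,-0.01],1],[[0,0,0],[0,0,-0.01],1],[[0,0,0],[0,0,-0.01],1]]';python3 -m handwheel '[[[0,0,0],[0,0,-0.004],1],[[0,0,0],[0,0,-0.003],1],[[0,0,0],[0,0,0],1]]'
```

```text
time: 21.55
tool_pos: [0.606, 0.075, 0.0518]
orientation: [0.452, 0.892, 0.001, 0.001]
contact_force: [-0.1, 2.5, 3.0]
finger_gap: 0.007
grasp_force: 1.4
time: 21.85
tool_pos: [0.6048, 0.0745, 0.044]
orientation: [0.452, 0.892, -0.0, -0.0]
contact_force: [1.1, -0.2, 0.3]
finger_gap: 0.007
grasp_force: 0.0
```

```bash
python3 -m handwheel '[[[0,0,0],[0,0,-0.002],1],[[0,0,0],[0,0,-0.002],1],[[0,0,0],[0,0,0],1]]';python3 -m handwheel '[[[0,0,0],[0,0,-0.001],1],[[0,0,0],[0,0,-0.001],1],[[0,0,0],[0,0,0],1]]'
```

```text
time: 22.15
tool_pos: [0.6048, 0.0746, 0.0402]
orientation: [0.452, 0.892, -0.0, -0.0]
contact_force: [0.7, -0.3, 0.2]
finger_gap: 0.002
grasp_force: 0.1
time: 22.45
tool_pos: [0.6049, 0.0746, 0.0394]
orientation: [0.452, 0.892, -0.0, -0.0]
contact_force: [-4.4, -0.4, 8.8]
finger_gap: 0.01
grasp_force: 4.8
```

```bash
python3 -m handwheel '[[[0,0,0],[0,0,-0.001],1],[[0,0,0],[0,0,0],1],[[0,0,0],[0,0,0],1]]';python3 -m handwheel '[[[0,0,0],[0,0,0.01],1],[[0,0,0],[0,0,0.04],1],[[0,0,0],[0,0,0.05],1],[[0,0,0],[0,0,0.05],1],[[0,0,0],[-0.04,0,0.03],1],[[0,0,0],[-0.04,0,0],1],[[0,0,0],[-0.04,0,0],1],[[0,0,0],[0,0,0],1]]'
python3 - <<'E'
from h import *
T=np.load("top0.npz");P0=pts("top",T["d"])
im,d=vision.get_image("top");cv2.imwrite("pics/end.png",im);P=pts("top",d)
s,ds=vision.get_image("side");Q=pts("side",ds)
for n,X in(("top",P),("side",Q)):
    m=((X>[.58,.05,.02])&(X<[.63,.1,.1])).all(-1);print(n,"pedal",m.sum(),np.round(np.median(X[m],0),4) if m.sum() else 0)
E
```

```text
time: 22.75
tool_pos: [0.6049, 0.0746, 0.0393]
orientation: [0.452, 0.892, -0.0, -0.0]
contact_force: [-7.6, -1.1, 16.8]
finger_gap: 0.005
grasp_force: 8.3
time: 23.55
tool_pos: [0.4802, 0.0753, 0.2165]
orientation: [0.452, 0.892, -0.001, -0.002]
contact_force: [-0.2, 0.5, -0.4]
finger_gap: 0.006
grasp_force: 0.0
top pedal 200 [0.6155 0.0754 0.0405]
side pedal 241 [0.6043 0.0747 0.0374]
```

View pics/end.png

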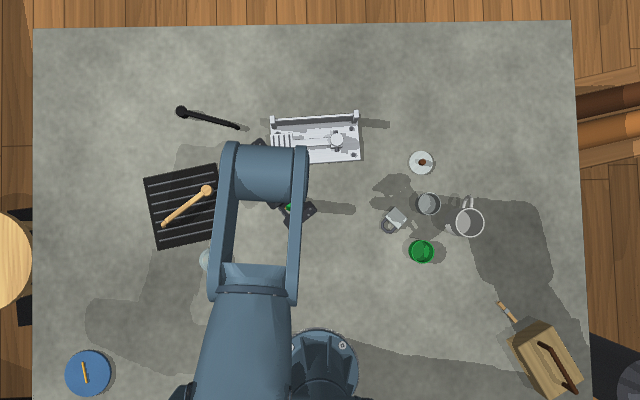

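The final picture shows the pedal down (about z 0.039), the brush on the mat (187,205), the lid at (421,162), the tin at (429,203) and the bystanders in place.

```bash
python3 -c "
from station import arm
print(arm.finish_job())"
```

```text
the job is handed in; nothing more can be done
None
```

The job is handed in at about 24 s: lid laid flat knob up, bristles dipped about 30 mm into the tin, boss pressed at about 9 N, brush back on the mat, then the lever pushed down to its stop; the tin and bystanders look undisturbed in the last picture.

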